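# Find the full jar box by tipping, and serve it

### The arm

A 7-joint arm with a two-finger parallel gripper is mounted at the origin on the work surface. World frame = base frame: x ahead of the robot, y to its left, z up, the work surface at z = 0. Lengths are in m, angles in rad, forces in N, time in s.
With the tool pointing down it reaches from about 0.4 to 0.85 m from the base axis. Payload 10.4 kg.
Tool frame: the origin (TCP) lies midway between the tips of the shut fingers; the grasp point (between the pads) lies 19 mm behind it (manip.grasp_offset is the distance from the TCP to the grasp point, in m); z points along the fingers, y is the line along which they close (so a half turn about z gives the same grasp; the last joint's range is limited). The gripper opens to 85 mm and grips with 20 to 120 N. Pads are 22 mm wide; open, the fingers measure 114 mm over their backs; the gripper's body (76 mm by 85 mm) begins 54 mm behind the grasp point. The pads swing forward as they close: fully open they stand 13 mm farther back than shut.
Start: joints at [-1.205, 0.332, -0.065, 1.46, 0.022, 1.35, -0.088], TCP at [0.237, 0.578, 0.231] pointing down, gripper open.
Joint ranges: [-2.6, 2.6], [-0.5, 2.12], [-1.47, 1.34], [0.16, 2.42], [-1.27, 4.41], [0.06, 2.06], [-2.6, 2.6]. Speed limits (rad/s): [2.22, 2.22, 2.79, 2.79, 3.14, 3.14, 3.14].

### API

Orientations are given as a unit quaternion [x, y, z, w].
In Python, from workcell import manip, imaging, status gives the robot as it stands (manip), with the cameras (imaging) and the readings (status).
- The arm moves only by the shell command python3 jog.py FILE [FORCE], which reads ROWS from the file FILE. ROWS is a JSON object whose key "deltas" holds a list of rows, 1 to 20 of them, each of 7 numbers: a rotation vector rx, ry, rz in parts of the range, where 1.0 means 2 pi rad, then dx, dy, dz in normalised numbers (1 is 0.75 m), then the opening from 0.0 (shut) to 1.0 (fully open); each row is the pose to reach, as a shift and turn from the pose commanded when the command began, along the tool's axes at that moment; what a row does not reach only later rows make up. A row lasts 1/8 s, in which the tool goes at most 0.0625 m and 0.188 rad, less where a joint would pass 70% of its speed; a pose out of reach is approached as far as the arm can. The fingers move at their own pace and stop on an object; FORCE is the grip in N (left out, the last holds). Time passes only in rows, so rows that do not move let the fingers close. It prints the time, the measured TCP pose, the force, the opening and the grip force at its end. Shift and turn numbers lie between -1 and 1, and a call with a number outside is refused. Input that does not fit is refused with a message, and nothing moves.
- status.get_obs(): the state, without advancing time (a new reading comes with each control period).
- imaging.camera(name): name is "side" or "top"; returns the picture (400x640x3 uint8, blue, green, red); there is no depth.
- imaging.calibration(name): a dict with "fx", "fy", "cx", "cy" (pixels), "world_from_camera" (4x4, takes a point from camera to world coordinates). Camera axes: x right, y up, looking along -z (the intrinsics and any distortion apply to the point x, -y, -z); pixel columns grow to the right and rows downward; lengths in m; the calibration is good to about 2 mm. A picture is of the moment at which its call begins. calibration takes no time and is no camera call.
- manip.hand_in(): hands the job in; it is judged then, once.
The state is a dict: "clock": time; "joint_pos": joint angles; "joint_velocities": joint speeds; "tau": joint torques, N m; "position": TCP position; "ee_rot": TCP orientation; "ft_force": force on the tool from outside, world axes, zero at the start; "torque": the same for the moment, N m; "grip_width": opening from 0.0 (shut) to 1.0 (fully open); "grasp_force": force on a finger pad.
Only numpy, scipy, OpenCV 4.12 (cv2) and the standard library are available. Lean on these libraries where they do the work, as an engineer would, in place of code of your own. Each camera call takes 0.05 s, during which the arm holds its last target. There are 200 camera calls.

### The job

One of the three closed jar boxes on the breakfast table mat still holds a full jar, the other two hold empty ones. Going from the robot's left to its right, lift one end of every box about a centimetre by its handle strip, with the other end staying on the mat, hold it there a moment to feel its weight, and let it gently down again where it stood. Then set the full box gently down flat inside the tray and let go, leaving the two light boxes and the small tableware among them where they are; never tip a box steeply.

Things in the scene. Friction and masses are not known exactly. Their poses are not given: they have to be found in the camera images.
- box_left: leftmost (largest y) box of the row as the robot sees it: closed plywood jar box, 160 long (its x) x 86 wide (its y) x 90 high to the lid's top; origin at the centre of its underside. Loose, on the mat; lifted by one end it pivots on the bottom edge of the other. All three look alike: an empty one weighs about 0.35 kg, the full one about 0.8 kg (to 10 %), acting at the box's centre.
- box_middle: middle box of the row as the robot sees it: closed plywood jar box, 160 long (its x) x 86 wide (its y) x 90 high to the lid's top; origin at the centre of its underside. Loose, on the mat; lifted by one end it pivots on the bottom edge of the other. All three look alike: an empty one weighs about 0.35 kg, the full one about 0.8 kg (to 10 %), acting at the box's centre.
- box_right: rightmost (smallest y) box of the row as the robot sees it: closed plywood jar box, 160 long (its x) x 86 wide (its y) x 90 high to the lid's top; origin at the centre of its underside. Loose, on the mat; lifted by one end it pivots on the bottom edge of the other. All three look alike: an empty one weighs about 0.35 kg, the full one about 0.8 kg (to 10 %), acting at the box's centre.
- box_left_handle (a point): centre of the top of that box's wooden handle strip, 118 above the underside, axes as the box. The strip stands on the lid along the box's x, 120 long x 12 wide x 28 high, and can be pinched across its width anywhere along its length: near one end to tip, at the middle to carry.
- box_middle_handle (a point): centre of the top of that box's wooden handle strip, 118 above the underside, axes as the box. The strip stands on the lid along the box's x, 120 long x 12 wide x 28 high, and can be pinched across its width anywhere along its length: near one end to tip, at the middle to carry.
- box_right_handle (a point): centre of the top of that box's wooden handle strip, 118 above the underside, axes as the box. The strip stands on the lid along the box's x, 120 long x 12 wide x 28 high, and can be pinched across its width anywhere along its length: near one end to tip, at the middle to carry.
- tray: low dark wooden tray, to the right (-y) of the boxes, fixed to the table, open at the top: outside 184 (its x) x 110 (its y) x 28 high, inside 172 x 98, walls and floor 6 thick; origin at the centre of its underside, z up. It takes one box lying the same way, either way round, with 6 to spare on each side.
- mat: firm flat grey table mat under the boxes, fixed, 320 (x) x 622 (y) x 3 thick; origin at the centre of its underside on the table (z = 0), so the boxes stand at z = 3
- shaker: small glass shaker, 30 across, 55 high, standing between the left and middle boxes; origin at the centre of its underside; loose, to be left alone
- egg_cup: white egg cup, 32 across, 48 high, standing between the middle and right boxes; origin at the centre of its underside; loose, to be left alone
- honey_pot: small amber jar, 30 across, 50 high, standing between the right box and the tray; origin at the centre of its underside; loose, to be left alone

How it is judged:
By the outcome, as a careful person would: the job done as asked, in the order asked, and still so for the second after the job is handed in, with the robot touching nothing.
It also fails if it takes over 72 s, if anything falls off the work surface, if the arm or the gripper's body presses on something with over 40 N, if the wrist force passes 120 N, or if a joint passes its speed limit or range.

## Working session

There is one attempt and no reset: what is moved stays moved. The work goes in short steps, Python scripts to look and compute and a shell command to move; the robot and the scene stay as the last step left them, time stands still between calls to the robot, and variables do not carry over. Pictures are saved under pics/ and viewed, at most 10 in all, crops included, and the job is handed in when it is done.

```bash
ls; mkdir -p pics; python3 - <<'E'
from workcell import manip, imaging, status
import cv2,numpy as np
o=status.get_obs()
for k in("clock","position","ee_rot","ft_force","grip_width"):print(k,o[k])
print(manip.grasp_offset)
for n in("side","top"):
    cv2.imwrite(f"pics/{n}0.png",imaging.camera(n)); c=imaging.calibration(n); print(n,c)
E
```

```text
jog.py
pics
workcell.py
clock 0.0
position [0.23678576 0.57800079 0.23048758]
ee_rot [ 1.93164686e-01  9.81166079e-01 -7.19745745e-04 -1.03736398e-04]
ft_force [ 0.55022487  0.39650923 -0.52509086]
grip_width 0.9980961468403019
0.0187
side {'fx': 418.2636597006457, 'fy': 418.2636597006457, 'cx': 323.4031069441539, 'cy': 202.14935837723857, 'world_from_camera': array([[ 0.65796317,  0.44010699, -0.61105671, -0.02310543],
       [-0.75300688,  0.37581925, -0.5401301 , -0.52514961],
       [-0.00806816,  0.81551562,  0.57867882,  0.64810988],
       [ 0.        ,  0.        ,  0.        ,  1.        ]])}
top {'fx': 475.237937989506, 'fy': 475.237937989506, 'cx': 322.56230025199613, 'cy': 202.98189976845651, 'world_from_camera': array([[-0.02880934,  0.99613016, -0.08303448,  0.46625448],
       [-0.9994045 , -0.02712635,  0.02132627,  0.00639807],
       [ 0.01899132,  0.08359943,  0.99631846,  1.3180833 ],
       [ 0.        ,  0.        ,  0.        ,  1.        ]])}
```

View pics/top0.png

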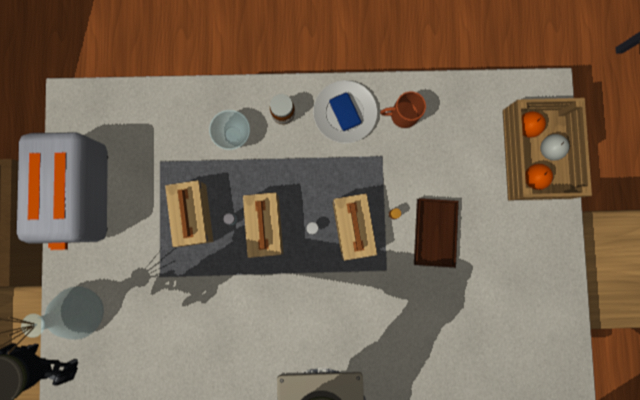

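View pics/side0.png

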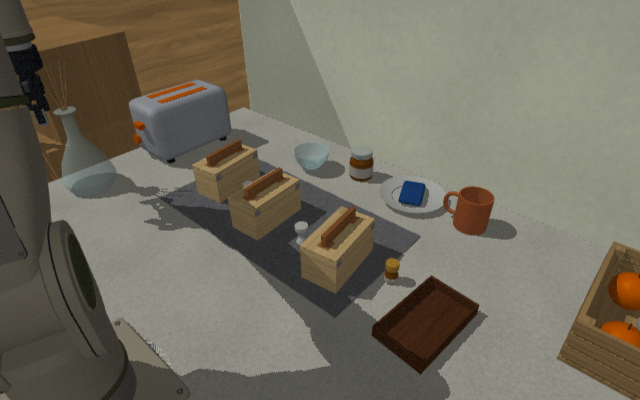

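The top view shows the boxes at about (187,213), (262,224) and (355,227) and the tray at (437,232). In the side view the handle strips are at about (225,153), (266,184) and (338,226), and the tray is at (426,322). I'll enlarge both.

```bash
python3 - <<'E'
import cv2
t=cv2.imread("pics/top0.png")[170:280,155:475]; s=cv2.imread("pics/side0.png")[130:300,180:400]
cv2.imwrite("pics/tc.png",cv2.resize(t,None,fx=2.5,fy=2.5,interpolation=0))
cv2.imwrite("pics/sc.png",cv2.resize(s,None,fx=3.5,fy=3.5,interpolation=0))
T=cv2.imread("pics/top0.png");S=cv2.imread("pics/side0.png")
for p in[(262,225),(268,225),(255,215),(437,232),(355,225)]:print(p,T[p[1],p[0]],cv2.cvtColor(T,cv2.COLOR_BGR2HSV)[p[1],p[0]])
for p in[(266,184),(338,226),(340,220),(330,250),(426,322)]:print(p,S[p[1],p[0]],cv2.cvtColor(S,cv2.COLOR_BGR2HSV)[p[1],p[0]])
E
```

```text
(262, 225) [ 28  59 107] [ 12 188 107]
(268, 225) [ 57  88 108] [ 18 120 108]
(255, 215) [ 98 148 178] [ 19 115 178]
(437, 232) [15 32 62] [ 11 193  62]
(355, 225) [ 32  67 117] [ 12 185 117]
(266, 184) [21 45 69] [ 15 177  69]
(338, 226) [15 41 66] [ 15 197  66]
(340, 220) [ 35  69 109] [ 14 173 109]
(330, 250) [ 94 137 162] [ 19 107 162]
(426, 322) [16 34 63] [ 11 190  63]
```

View pics/tc.png

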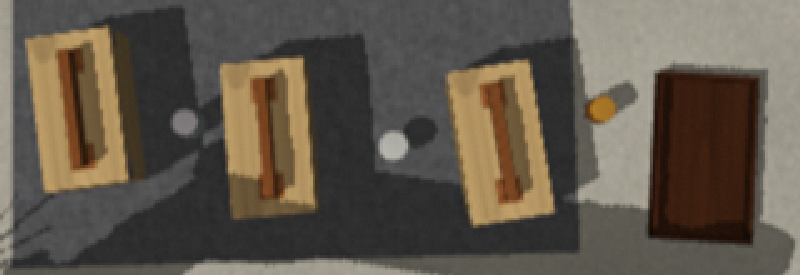

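View pics/sc.png

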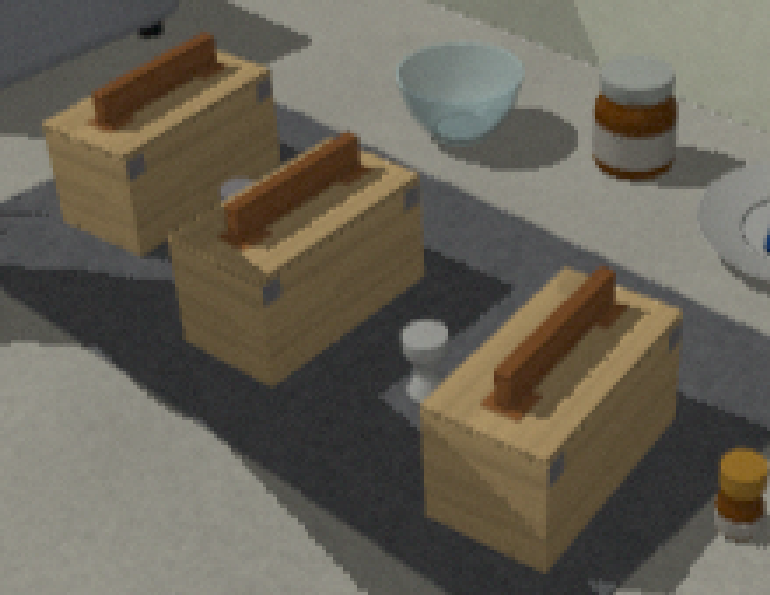

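```bash
cat > h.py <<'E'
from workcell import manip, imaging, status
import cv2,numpy as np
C={n:imaging.calibration(n) for n in("side","top")}
def ray(n,p):
    c=C[n];M=c["world_from_camera"]
    d=M[:3,:3]@[(p[0]-c["cx"])/c["fx"],-(p[1]-c["cy"])/c["fy"],-1]
    return M[:3,3],d/np.linalg.norm(d)
def onz(n,p,z):
    o,d=ray(n,p);return o+d*(z-o[2])/d[2]
def tri(ps,pt):
    a,u=ray("side",ps);b,v=ray("top",pt)
    s=np.linalg.lstsq(np.c_[u,-v],b-a,rcond=None)[0]
    p,q=a+u*s[0],b+v*s[1];return (p+q)/2,np.linalg.norm(p-q)
def mask(im,lo,hi):
    return cv2.inRange(cv2.cvtColor(im,cv2.COLOR_BGR2HSV),np.array(lo),np.array(hi))
def blobs(m,roi,amin,k=4):
    z=np.zeros_like(m);x0,y0,x1,y1=roi;z[y0:y1,x0:x1]=m[y0:y1,x0:x1]
    z=cv2.morphologyEx(z,cv2.MORPH_OPEN,np.ones((2,2)))
    cs=[c for c in cv2.findContours(z,0,1)[0] if cv2.contourArea(c)>amin]
    cs=sorted(cs,key=cv2.contourArea)[-k:]
    return sorted([cv2.convexHull(c)[:,0].astype(float) for c in cs],key=lambda c:c[:,0].mean())
def ext(h,*d):
    return h[np.argmax(h@np.array(d))]
E
python3 - <<'E'
from h import *
T=cv2.imread("pics/top0.png");S=cv2.imread("pics/side0.png")
r=lambda a:np.round(a,4)
tw=blobs(mask(T,(14,70,88),(26,150,255)),(160,170,385,275),300,3)
sw=blobs(mask(S,(14,60,50),(26,150,255)),(185,135,385,295),300,3)
th=blobs(mask(T,(5,155,50),(15,255,200)),(160,170,385,275),40,3)
sh=blobs(mask(S,(5,155,40),(16,255,200)),(185,135,385,250),40,3)
print(len(tw),len(sw),len(th),len(sh))
for w,s,t,g in zip(tw,sw,th,sh):
    q=cv2.boxPoints(cv2.minAreaRect(w.astype(np.float32)))
    q=np.array([ext(q,*d) for d in((-1,-1),(1,-1),(1,1),(-1,1))])
    W=np.array([onz("top",p,.093)[:2] for p in q]);L=W[0]-W[3];B=W[0]-W[1]
    fr,nl=ext(s,1,-.5),ext(s,-1,-.3)
    print("box ctr top",r(W.mean(0)),"L",r(np.linalg.norm(L)),"W",r(np.linalg.norm(B)),"yaw",r(np.arctan2(L[1],L[0])))
    print("  tri fr",*map(r,tri(fr,q[1])),"nl",*map(r,tri(nl,q[3])), "side ctr",r((onz("side",fr,.093)+onz("side",nl,.093))/2))
    R=cv2.minAreaRect(t.astype(np.float32));b=cv2.boxPoints(R);b=b[np.argsort(b[:,1])]
    e=[onz("top",b[:2].mean(0),.121),onz("top",b[2:].mean(0),.121)];d=e[0]-e[1]
    sa,sb=ext(g,1,-1.),ext(g,-1.,-.8)
    print("  strip ctr",r((e[0]+e[1])[:2]/2),"len",r(np.linalg.norm(d)),"yaw",r(np.arctan2(d[1],d[0])),"tri mid",*map(r,tri((sa+sb)/2,R[0])),sa,sb)
tt=blobs(mask(T,(3,100,10),(20,255,110)),(405,185,475,275),300,1)[0]
ss=blobs(mask(S,(3,100,10),(20,255,110)),(360,265,490,380),300,1)[0]
q=cv2.boxPoints(cv2.minAreaRect(tt.astype(np.float32)));q=np.array([ext(q,*d) for d in((-1,-1),(1,-1),(1,1),(-1,1))])
print("tray top q",q.round(1).tolist())
print(" right corners z.028",r(onz("top",q[1],.028)),r(onz("top",q[2],.028)),"left z.0",r(onz("top",q[0],0)),r(onz("top",q[3],0)),"left z.028",r(onz("top",q[0],.028)),r(onz("top",q[3],.028)))
l,rr,tp=ext(ss,-1,-.1),ext(ss,1,-.2),ext(ss,0,-1)
print(" side left,right,top",l,rr,tp,r(onz("side",l,.028)),r(onz("side",rr,.028)),r(onz("side",tp,.028)))
print(" tri right",*map(r,tri(rr,q[1])))
E
```

```text
3 2 3 3
box ctr top [0.5489 0.3309] L 0.164 W 0.089 yaw 0.121
  tri fr [ 0.6906  0.279  -0.0256] 0.1199 nl [0.4645 0.3635 0.0951] 0.0031 side ctr [0.5304 0.231  0.093 ]
  strip ctr [0.5476 0.3253] len 0.1202 yaw 0.1356 tri mid [0.5458 0.3261 0.1221] 0.0036 [240. 141.] [208. 157.]
box ctr top [0.5156 0.1359] L 0.1599 W 0.0886 yaw 0.0676
  tri fr [ 0.6606  0.0252 -0.0184] 0.1892 nl [ 0.4869  0.1234 -0.0514] 0.181 side ctr [ 0.504  -0.1031  0.093 ]
  strip ctr [0.5136 0.1341] len 0.1199 yaw 0.0584 tri mid [0.512  0.1351 0.1222] 0.0035 [280. 169.] [246. 189.]
tray top q [[418.29998779296875, 199.1999969482422], [459.3999938964844, 201.1999969482422], [456.20001220703125, 267.6000061035156], [415.0, 265.6000061035156]]
 right corners z.028 [ 0.5685 -0.3964  0.028 ] [ 0.3884 -0.378   0.028 ] left z.0 [ 0.5795 -0.2897  0.    ] [ 0.3956 -0.2723  0.    ] left z.028 [ 0.5771 -0.2835  0.028 ] [ 0.3971 -0.2664  0.028 ]
 side left,right,top [373. 332.] [478. 305.] [433. 277.] [ 0.3882 -0.2763  0.028 ] [ 0.5683 -0.3909  0.028 ] [ 0.5782 -0.29    0.028 ]
 tri right [ 0.567  -0.3933  0.0312] 0.0046
```

```bash
python3 - <<'E'
from h import *
T=cv2.imread("pics/top0.png");S=cv2.imread("pics/side0.png")
r=lambda a:np.round(a,4)
tw=blobs(mask(T,(14,70,88),(26,150,255)),(160,170,385,275),300,3)
m=mask(S,(14,60,50),(26,150,255))
sh=blobs(mask(S,(5,155,40),(16,255,200)),(185,135,385,250),40,3)
for i,roi in enumerate([(185,135,262,183),(228,165,305,245),(295,195,385,300)]):
    s=blobs(m,roi,200,1)[0];w=tw[i]
    q=cv2.boxPoints(cv2.minAreaRect(w.astype(np.float32)))
    q=np.array([ext(q,*d) for d in((-1,-1),(1,-1),(1,1),(-1,1))])
    W=np.array([onz("top",p,.093)[:2] for p in q]);L=W[0]-W[3]
    fr,nl=ext(s,1,-.5),ext(s,-1,-.3)
    if i==1: nl=np.array([229.,197.])
    print(i,"top ctr",r(W.mean(0)),"yaw",r(np.arctan2(L[1],L[0])),r(np.linalg.norm(L)),"fr",fr,r(tri(fr,q[1])[0]),"nl",nl,r(tri(nl,q[3])[0]),"side ctr",r((onz("side",fr,.093)+onz("side",nl,.093))/2))
    g=sh[i];sa,sb=ext(g,1,-1.),ext(g,-1.,-.8);print("  strip side",r(onz("side",(sa+sb)/2,.121)))
    t=blobs(mask(T,(5,155,50),(15,255,200)),(160,170,385,275),40,3)[i]
    R=cv2.minAreaRect(t.astype(np.float32));b=cv2.boxPoints(R);b=b[np.argsort(b[:,1])]
    d=onz("top",b[:2].mean(0),.121)-onz("top",b[2:].mean(0),.121)
    print("  strip top",r(onz("top",R[0],.121)),r(np.arctan2(d[1],d[0])),"tri",r(tri((sa+sb)/2,R[0])[0]))
E
```

```text
0 top ctr [0.5489 0.3309] yaw 0.121 0.164 fr [256. 149.] [0.6318 0.2975 0.097 ] nl [193. 165.] [0.4645 0.3635 0.0951] side ctr [0.5507 0.3357 0.093 ]
  strip side [0.5458 0.3292 0.121 ]
  strip top [0.5473 0.3252 0.121 ] 0.1356 tri [0.5458 0.3261 0.1221]
1 top ctr [0.5156 0.1359] yaw 0.0676 0.1599 fr [300. 181.] [0.5971 0.098  0.0907] nl [229. 197.] [0.4339 0.174  0.094 ] side ctr [0.5144 0.1356 0.093 ]
  strip side [0.5119 0.1379 0.121 ]
  strip top [0.5133 0.1341 0.121 ] 0.0584 tri [0.512  0.1351 0.1222]
2 top ctr [ 0.5026 -0.1026] yaw 0.1341 0.1619 fr [375. 219.] [ 0.5878 -0.1361  0.0948] nl [301. 246.] [ 0.4182 -0.0699  0.0922] side ctr [ 0.504  -0.1031  0.093 ]
  strip side [ 0.4989 -0.1029  0.121 ]
  strip top [ 0.5019 -0.1015  0.121 ] 0.135 tri [ 0.5016 -0.1013  0.1186]
```

```bash
cat > g.py <<'E'
from h import manip,np, imaging, status
from scipy.spatial.transform import Rotation as R
B=dict(L=(.548,.330,.128),M=(.5145,.1355,.063),R=(.5025,-.102,.134),T=(.482,-.334,-.095))
def pose(b,off,z,th=0):
    x,y,w=B[b];Q=R.from_euler("z",w);u=Q.apply([1,0,0]);c=np.array([x,y,0])
    p=c+off*u+[0,0,z];piv=c+.08*u+[0,0,.003]
    G=R.from_rotvec(th*Q.apply([0,1,0]))
    A=R.from_matrix(np.c_[-u,Q.apply([0,1,0]),[0,0,-1]])
    return piv+G.apply(p-piv),G*A
def row(P,label="",ref=None):
    o=status.get_obs();p0,r0=(np.array(o["position"]),R.from_quat(o["ee_rot"])) if ref is None else ref
    rv=(r0.inv()*P[1]).as_rotvec();d=r0.inv().apply(P[0]-p0)
    print(label,*np.round(rv,3),*np.round(d,4))
E
python3 - <<'E'
from g import *
row(pose("L",-.038,.16),"hover");row(pose("L",-.038,.098),"down")
a=pose("L",-.038,.098)
for t in(.02,.04,.0625):row(pose("L",-.038,.098,t),t,a)
E
```

```text
hover -0.001 -0.0 -0.517 -0.3489 -0.1303 0.0708
down -0.001 -0.0 -0.517 -0.3489 -0.1302 0.1328
0.02 -0.0 0.02 0.0 -0.0019 -0.0 -0.0023
0.04 -0.0 0.04 0.0 -0.0039 0.0 -0.0046
0.0625 -0.0 0.063 0.0 -0.0062 -0.0 -0.0072
```

The manual's scale: shifts go in shares of 0.75 m and turns go in shares of 2 pi rad. Converting my numbers, -0.349 m / 0.75 = -0.4653, -0.13 m / 0.75 = -0.1733, -0.517 rad / 6.2832 = -0.0823.

```bash
echo '{"deltas":[[0, 0, -0.0823, -0.4653, -0.1733, 0.0947, 0.45], [0, 0, -0.0823, -0.4653, -0.1733, 0.0947, 0.45], [0, 0, -0.0823, -0.4653, -0.1733, 0.0947, 0.45], [0, 0, -0.0823, -0.4653, -0.1733, 0.0947, 0.45], [0, 0, -0.0823, -0.4653, -0.1733, 0.0947, 0.45], [0, 0, -0.0823, -0.4653, -0.1733, 0.0947, 0.45], [0, 0, -0.0823, -0.4653, -0.1733, 0.0947, 0.45], [0, 0, -0.0823, -0.4653, -0.1733, 0.0947, 0.45], [0, 0, -0.0823, -0.4653, -0.1733, 0.0947, 0.45], [0, 0, -0.0823, -0.4653, -0.1733, 0.0947, 0.45]]}' > m.json && python3 jog.py m.json 30; python3 - <<'E'
from h import *
a=imaging.camera("top")[150:270,140:300];b=imaging.camera("side")[100:220,160:320]
cv2.imwrite("pics/hov.png",np.hstack([cv2.resize(i,None,fx=2.5,fy=2.5) for i in(a,b)]))
from g import *
row(pose("L",-.038,.16),"hover");row(pose("L",-.038,.098),"down")
print(status.get_obs()["ft_force"])
E
```

```text
clock: 1.35
position: [0.5096, 0.3273, 0.1606]
ee_rot: [-0.065, 0.998, 0.0, 0.0]
ft_force: [-0.2, -0.3, 0.2]
grip_width: 0.451
grasp_force: 0.0
hover 0.0 0.0 0.002 -0.0001 -0.0016 0.0006
down 0.0 0.0 0.002 -0.0001 -0.0016 0.0626
[-0.90860611 -0.79575421 -0.04983564]
```

View pics/hov.png

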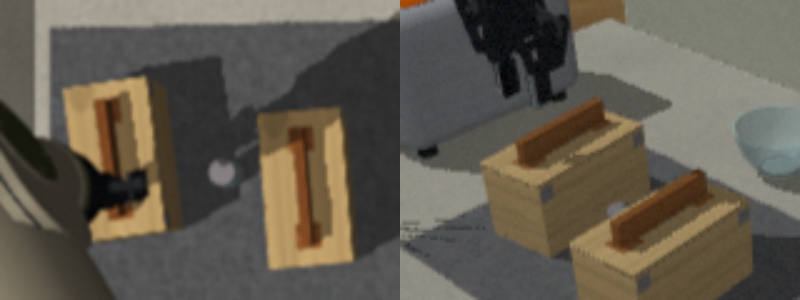

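The gripper hovers over the near part of the left strip, with the fingers at about (120,185) in the left half, straddling it. I'll go down and pinch.

In the tool's units: 0.0626 m / 0.75 = 0.0835, 0.05 m / 0.75 = 0.0667.

```bash
echo '{"deltas":[[0, 0, 0, 0, -0.0021, 0.04, 0.45], [0, 0, 0, 0, -0.0021, 0.0667, 0.45], [0, 0, 0, 0, -0.0021, 0.0835, 0.45], [0, 0, 0, 0, -0.0021, 0.0835, 0], [0, 0, 0, 0, -0.0021, 0.0835, 0], [0, 0, 0, 0, -0.0021, 0.0835, 0], [0, 0, 0, 0, -0.0021, 0.0835, 0], [0, 0, 0, 0, -0.0021, 0.0835, 0]]}' > m.json && python3 jog.py m.json 30
```

```text
clock: 2.45
position: [0.5103, 0.3248, 0.0981]
ee_rot: [-0.064, 0.998, 0.0, -0.0]
ft_force: [-5.0, 2.2, -0.0]
grip_width: 0.135
grasp_force: 32.2
```

In the tool's units: -0.0072 m / 0.75 = -0.0096, -0.0062 m / 0.75 = -0.0083, 0.063 rad / 6.2832 = 0.01.

```bash
echo '{"deltas":[[0, 0.0016, 0, -0.0013, 0, -0.0015, 0], [0, 0.0032, 0, -0.0025, 0, -0.0031, 0], [0, 0.0048, 0, -0.0039, 0, -0.0047, 0], [0, 0.0064, 0, -0.0052, 0, -0.0061, 0], [0, 0.008, 0, -0.0067, 0, -0.0077, 0], [0, 0.01, 0, -0.0083, 0, -0.0096, 0], [0, 0.01, 0, -0.0083, 0, -0.0096, 0], [0, 0.01, 0, -0.0083, 0, -0.0096, 0], [0, 0.01, 0, -0.0083, 0, -0.0096, 0], [0, 0.01, 0, -0.0083, 0, -0.0096, 0], [0, 0.01, 0, -0.0083, 0, -0.0096, 0], [0, 0.01, 0, -0.0083, 0, -0.0096, 0]]}' > m.json && python3 jog.py m.json; python3 - <<'E'
from h import *
for i in range(8):
    im=imaging.camera("side");o=status.get_obs();print(np.round(o["ft_force"],2),np.round(o["torque"],2))
cv2.imwrite("pics/lift1.png",cv2.resize(im[110:230,170:330],None,fx=4,fy=4))
E
```

```text
clock: 3.95
position: [0.5167, 0.3254, 0.1052]
ee_rot: [-0.064, 0.997, -0.002, -0.031]
ft_force: [-5.7, 2.2, 1.1]
grip_width: 0.129
grasp_force: 32.3
[-4.75  2.99  0.92] [0.52 0.78 0.13]
[-3.99  1.48 -0.24] [0.52 0.77 0.2 ]
[-4.77  2.48  1.14] [0.5  0.78 0.12]
[-4.78  1.47 -0.08] [0.53 0.75 0.2 ]
[-4.32  1.12  1.07] [0.54 0.77 0.23]
[-4.46  2.92  0.04] [0.52 0.84 0.2 ]
[-5.01  0.72  0.36] [0.52 0.8  0.23]
[-4.9   0.88  0.6 ] [0.54 0.75 0.14]
```

View pics/lift1.png

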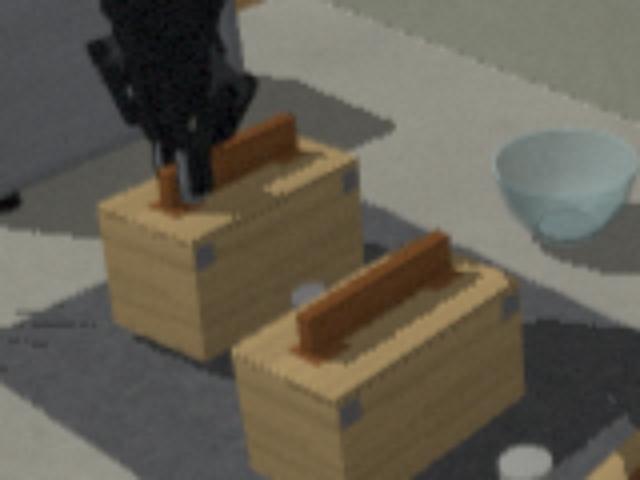

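The left box's near end is lifted and its far end is on the mat. The reading is mixed up with a sideways force of 5 N, so I'll ease the tool back a little while holding.

```bash
for k in 1; do echo '{"deltas":[[0, 0, 0, 0.0007, 0, 0, 0], [0, 0, 0, 0.0013, 0, 0, 0], [0, 0, 0, 0.0013, 0, 0, 0]]}' > m.json && python3 jog.py m.json; done; cat > ft.py <<'E'
from h import *
F=[];M=[]
for i in range(8):
    imaging.camera("side");o=status.get_obs();F.append(o["ft_force"]);M.append(o["torque"])
print(np.mean(F,0).round(2),np.mean(M,0).round(3),np.round(o["position"],4),o["clock"])
E
python3 ft.py
```

```text
clock: 4.72
position: [0.5163, 0.3249, 0.105]
ee_rot: [-0.064, 0.997, -0.002, -0.031]
ft_force: [-0.8, 3.0, -3.6]
grip_width: 0.135
grasp_force: 31.9
[ 0.49  2.49 -4.22] [ 0.779 -0.469  0.281] [0.5162 0.3247 0.1049] 5.125
```

```bash
python3 - <<'E'
from g import *
for t in(.045,.03,.015,0):row(pose("L",-.038,.098,t),t)
row(pose("L",-.038,.16),"up")
E
```

```text
0.045 -0.0 -0.018 0.0 0.0013 0.0012 0.0018
0.03 -0.0 -0.033 0.0 0.0027 0.0012 0.0036
0.015 -0.0 -0.048 0.0 0.004 0.0012 0.0054
0 -0.0 -0.063 0.0 0.0053 0.0012 0.0073
up -0.0 -0.063 0.0 0.0092 0.0012 -0.0546
```

In the tool's units: 0.0073 m / 0.75 = 0.0097, 0.0052 m / 0.75 = 0.0069, -0.063 rad / 6.2832 = -0.01.

```bash
echo '{"deltas":[[0, -0.0016, 0, 0.0011, 0, 0.0013, 0], [0, -0.0032, 0, 0.0021, 0, 0.0029, 0], [0, -0.0048, 0, 0.0033, 0, 0.0045, 0], [0, -0.0064, 0, 0.0045, 0, 0.0061, 0], [0, -0.008, 0, 0.0057, 0, 0.0077, 0], [0, -0.0092, 0, 0.0064, 0, 0.0091, 0], [0, -0.01, 0, 0.0069, 0, 0.0097, 0], [0, -0.01, 0, 0.0069, 0, 0.0097, 0]]}' > m.json && python3 jog.py m.json; echo '{"deltas":[[0, 0, 0, 0, 0, 0, 0.08], [0, 0, 0, 0, 0, 0, 0.15], [0, 0, 0, 0, 0, 0, 0.25], [0, 0, 0, 0, 0, 0, 0.4], [0, 0, 0, 0, 0, 0, 0.45], [0, 0, 0, 0, 0, -0.04, 0.45], [0, 0, 0, 0, 0, -0.0827, 0.45], [0, 0, 0, 0, 0, -0.0827, 0.45]]}' > m.json && python3 jog.py m.json; python3 - <<'E'
from g import *
row(pose("M",-.038,.16),"hover")
a=pose("M",-.038,.098)
for t in(.02,.04,.0625):row(pose("M",-.038,.098,t),t,a)
E
python3 ft.py
```

```text
clock: 6.12
position: [0.5102, 0.324, 0.098]
ee_rot: [-0.064, 0.998, -0.0, -0.0]
ft_force: [-0.6, 1.3, -4.7]
grip_width: 0.132
grasp_force: 31.6
clock: 7.12
position: [0.5117, 0.325, 0.1629]
ee_rot: [-0.064, 0.998, 0.001, 0.002]
ft_force: [0.3, -0.1, -0.2]
grip_width: 0.454
grasp_force: 0.0
hover 0.003 0.004 0.065 0.0593 -0.1858 0.0022
0.02 0.0 0.02 0.0 -0.0019 0.0 -0.0023
0.04 0.0 0.04 0.0 -0.0039 -0.0 -0.0046
0.0625 0.0 0.063 0.0 -0.0062 -0.0 -0.0072
[-0.11 -0.02 -0.33] [-0.004  0.013  0.003] [0.5101 0.3239 0.1593] 7.525
```

```bash
python3 - <<'E'
from g import *
row(pose("M",-.038,.16),"hover");row(pose("M",-.038,.098),"down")
E
```

```text
hover -0.001 -0.001 0.065 0.0576 -0.185 -0.0005
down -0.001 -0.001 0.065 0.0576 -0.185 0.0615
```

In the tool's units: -0.185 m / 0.75 = -0.2467, 0.0615 m / 0.75 = 0.082, 0.065 rad / 6.2832 = 0.0103.

```bash
echo '{"deltas":[[0, 0, 0.0103, 0.0768, -0.2467, -0.0007, 0.45], [0, 0, 0.0103, 0.0768, -0.2467, -0.0007, 0.45], [0, 0, 0.0103, 0.0768, -0.2467, -0.0007, 0.45], [0, 0, 0.0103, 0.0768, -0.2467, -0.0007, 0.45], [0, 0, 0.0103, 0.0768, -0.2467, -0.0007, 0.45], [0, 0, 0.0103, 0.0768, -0.2467, -0.0007, 0.45], [0, 0, 0.0103, 0.0768, -0.2467, 0.04, 0.45], [0, 0, 0.0103, 0.0768, -0.2467, 0.0667, 0.45], [0, 0, 0.0103, 0.0768, -0.2467, 0.082, 0.45], [0, 0, 0.0103, 0.0768, -0.2467, 0.082, 0.45]]}' > m.json && python3 jog.py m.json; python3 - <<'E'
from g import *
row(pose("M",-.038,.098),"down")
E
echo '{"deltas":[[0, 0, 0, 0, 0, 0, 0], [0, 0, 0, 0, 0, 0, 0], [0, 0, 0, 0, 0, 0, 0], [0, 0, 0, 0, 0, 0, 0], [0, 0, 0, 0, 0, 0, 0]]}' > m.json && python3 jog.py m.json 30;python3 ft.py
```

```text
clock: 8.78
position: [0.4766, 0.1338, 0.098]
ee_rot: [-0.032, 0.999, -0.0, -0.001]
ft_force: [0.0, 0.4, 0.7]
grip_width: 0.445
grasp_force: 0.0
down -0.0 -0.001 0.001 0.0 -0.0007 -0.0
clock: 9.4
position: [0.4767, 0.1335, 0.0986]
ee_rot: [-0.032, 0.999, 0.0, -0.0]
ft_force: [-2.8, 1.4, 1.6]
grip_width: 0.132
grasp_force: 32.5
[-3.46  1.31  2.66] [0.27  0.636 0.021] [0.4768 0.1335 0.0986] 9.8
```

In the tool's units: -0.0075 m / 0.75 = -0.01, -0.0005 m / 0.75 = -0.0007, 0.063 rad / 6.2832 = 0.01.

```bash
echo '{"deltas":[[0, 0.0016, 0, -0.0007, 0, -0.0017, 0], [0, 0.0032, 0, -0.0017, 0, -0.0033, 0], [0, 0.0048, 0, -0.0029, 0, -0.0049, 0], [0, 0.0064, 0, -0.0043, 0, -0.0064, 0], [0, 0.008, 0, -0.0057, 0, -0.008, 0], [0, 0.01, 0, -0.0072, 0, -0.01, 0], [0, 0.01, 0, -0.0072, 0, -0.01, 0], [0, 0.01, 0, -0.0072, 0, -0.01, 0], [0, 0.01, 0, -0.0072, 0, -0.01, 0], [0, 0.01, 0, -0.0072, 0, -0.01, 0]]}' > m.json && python3 jog.py m.json;python3 ft.py
```

```text
clock: 11.05
position: [0.4822, 0.1336, 0.106]
ee_rot: [-0.032, 0.999, -0.001, -0.031]
ft_force: [0.6, -0.0, -2.4]
grip_width: 0.132
grasp_force: 32.0
[ 0.39 -0.63 -1.92] [-0.087 -0.267  0.004] [0.4822 0.1336 0.106 ] 11.45
```

The middle box balances to about 0.41 kg about its pivot, so it is light; the left one was about 0.9 kg. I'll lower it and go on to the right box.

In the tool's units: 0.0073 m / 0.75 = 0.0097, 0.0068 m / 0.75 = 0.0091, -0.063 rad / 6.2832 = -0.01.

```bash
echo '{"deltas":[[0, -0.0016, 0, 0.0011, 0, 0.0016, 0], [0, -0.0032, 0, 0.0021, 0, 0.0032, 0], [0, -0.0048, 0, 0.0033, 0, 0.0048, 0], [0, -0.0064, 0, 0.0045, 0, 0.0064, 0], [0, -0.008, 0, 0.0057, 0, 0.008, 0], [0, -0.0092, 0, 0.0067, 0, 0.0091, 0], [0, -0.01, 0, 0.0072, 0, 0.0097, 0], [0, -0.01, 0, 0.0072, 0, 0.0097, 0]]}' > m.json && python3 jog.py m.json; echo '{"deltas":[[0, 0, 0, 0, 0, 0, 0.08], [0, 0, 0, 0, 0, 0, 0.15], [0, 0, 0, 0, 0, 0, 0.25], [0, 0, 0, 0, 0, 0, 0.4], [0, 0, 0, 0, 0, 0, 0.45], [0, 0, 0, 0, 0, -0.04, 0.45], [0, 0, 0, 0, 0, -0.0827, 0.45], [0, 0, 0, 0, 0, -0.0827, 0.45], [0, 0, 0, 0, 0, -0.0827, 0.45], [0, 0, 0, 0, 0, -0.0827, 0.45]]}' > m.json && python3 jog.py m.json; python3 - <<'E'
from g import *
row(pose("R",-.038,.16),"hover");row(pose("R",-.038,.098),"down")
E
```

```text
clock: 12.45
position: [0.4764, 0.1333, 0.099]
ee_rot: [-0.032, 0.999, 0.0, 0.0]
ft_force: [-1.4, -0.2, -1.6]
grip_width: 0.13
grasp_force: 32.1
clock: 13.7
position: [0.4759, 0.1331, 0.1601]
ee_rot: [-0.032, 0.999, -0.0, -0.001]
ft_force: [-0.7, 0.3, -0.4]
grip_width: 0.449
grasp_force: 0.0
hover -0.0 -0.002 -0.071 0.0262 -0.239 0.0002
down -0.0 -0.002 -0.071 0.0261 -0.2389 0.0622
```

In the tool's units: -0.239 m / 0.75 = -0.3187, 0.0615 m / 0.75 = 0.082, -0.071 rad / 6.2832 = -0.0113.

```bash
echo '{"deltas":[[0, 0, -0.0113, 0.0347, -0.3187, 0, 0.45], [0, 0, -0.0113, 0.0347, -0.3187, 0, 0.45], [0, 0, -0.0113, 0.0347, -0.3187, 0, 0.45], [0, 0, -0.0113, 0.0347, -0.3187, 0, 0.45], [0, 0, -0.0113, 0.0347, -0.3187, 0, 0.45], [0, 0, -0.0113, 0.0347, -0.3187, 0, 0.45], [0, 0, -0.0113, 0.0347, -0.3187, 0.04, 0.45], [0, 0, -0.0113, 0.0347, -0.3187, 0.0667, 0.45], [0, 0, -0.0113, 0.0347, -0.3187, 0.082, 0.45], [0, 0, -0.0113, 0.0347, -0.3187, 0.082, 0.45]]}' > m.json && python3 jog.py m.json; python3 - <<'E'
from g import *
row(pose("R",-.038,.098),"down")
E
echo '{"deltas":[[0, 0, 0, 0, 0, 0, 0], [0, 0, 0, 0, 0, 0, 0], [0, 0, 0, 0, 0, 0, 0], [0, 0, 0, 0, 0, 0, 0], [0, 0, 0, 0, 0, 0, 0]]}' > m.json && python3 jog.py m.json 30;python3 ft.py
```

```text
clock: 14.95
position: [0.4653, -0.1061, 0.099]
ee_rot: [-0.068, 0.998, 0.0, -0.001]
ft_force: [-0.2, 0.0, 0.5]
grip_width: 0.452
grasp_force: 0.0
down 0.0 -0.001 0.002 0.0006 -0.001 0.001
clock: 15.58
position: [0.4662, -0.1066, 0.1003]
ee_rot: [-0.067, 0.998, 0.0, 0.001]
ft_force: [-0.0, 2.5, 6.5]
grip_width: 0.132
grasp_force: 32.3
[-1.36  2.85  6.25] [0.459 0.207 0.026] [ 0.4662 -0.1066  0.1003] 15.975
```

In the tool's units: -0.008 m / 0.75 = -0.0107, -0.0065 m / 0.75 = -0.0087, 0.063 rad / 6.2832 = 0.01.

```bash
echo '{"deltas":[[0, 0.0016, 0, -0.0009, 0, -0.0024, 0], [0, 0.0032, 0, -0.002, 0, -0.004, 0], [0, 0.0048, 0, -0.0032, 0, -0.0056, 0], [0, 0.0064, 0, -0.0045, 0, -0.0071, 0], [0, 0.008, 0, -0.006, 0, -0.0087, 0], [0, 0.01, 0, -0.0075, 0, -0.0107, 0], [0, 0.01, 0, -0.0075, 0, -0.0107, 0], [0, 0.01, 0, -0.0075, 0, -0.0107, 0], [0, 0.01, 0, -0.0075, 0, -0.0107, 0], [0, 0.01, 0, -0.0075, 0, -0.0107, 0]]}' > m.json && python3 jog.py m.json;python3 ft.py
```

```text
clock: 17.23
position: [0.4711, -0.1061, 0.1075]
ee_rot: [-0.067, 0.997, -0.002, -0.031]
ft_force: [0.8, -0.3, -1.6]
grip_width: 0.132
grasp_force: 31.2
[ 0.89  0.06 -2.  ] [ 0.01  -0.345 -0.007] [ 0.4711 -0.1062  0.1075] 17.625
```

The right box comes out at about 0.31 kg, also light, so the left box is the full one. I'll lower the right box, rise, and look at all three.

In the tool's units: 0.0075 m / 0.75 = 0.01, 0.0073 m / 0.75 = 0.0097, -0.063 rad / 6.2832 = -0.01.

```bash
echo '{"deltas":[[0, -0.0016, 0, 0.0011, 0, 0.0016, 0], [0, -0.0032, 0, 0.0021, 0, 0.0032, 0], [0, -0.0048, 0, 0.0033, 0, 0.0048, 0], [0, -0.0064, 0, 0.0045, 0, 0.0064, 0], [0, -0.008, 0, 0.0057, 0, 0.008, 0], [0, -0.0092, 0, 0.0067, 0, 0.0091, 0], [0, -0.01, 0, 0.0073, 0, 0.0097, 0], [0, -0.01, 0, 0.0073, 0, 0.01, 0], [0, -0.01, 0, 0.0073, 0, 0.01, 0]]}' > m.json && python3 jog.py m.json; echo '{"deltas":[[0, 0, 0, 0, 0, 0, 0.08], [0, 0, 0, 0, 0, 0, 0.15], [0, 0, 0, 0, 0, 0, 0.25], [0, 0, 0, 0, 0, 0, 0.4], [0, 0, 0, 0, 0, 0, 0.45], [0, 0, 0, 0, 0, -0.04, 0.45], [0, 0, 0, 0, 0, -0.0827, 0.45], [0, 0, 0, 0, 0, -0.0827, 0.45], [0, 0, 0, 0, 0, -0.0827, 0.45], [0, 0, 0, 0, 0, -0.0827, 0.45]]}' > m.json && python3 jog.py m.json; python3 - <<'E'
from g import *
from h import *
T=imaging.camera("top");cv2.imwrite("pics/top1.png",T);cv2.imwrite("pics/side1.png",imaging.camera("side"))
T0=cv2.imread("pics/top0.png")
for t in(T0,T):
  for w in blobs(mask(t,(14,70,88),(26,150,255)),(160,170,305,275),300,2):
    c,s,a=cv2.minAreaRect(w.astype(np.float32));q=onz("top",c,.093);print("box",q.round(4),s,a)
row(pose("L",0,.16),"hover L")
E
```

```text
clock: 18.75
position: [0.4652, -0.1069, 0.1004]
ee_rot: [-0.067, 0.998, 0.0, -0.0]
ft_force: [-2.3, -0.2, 0.6]
grip_width: 0.13
grasp_force: 31.4
clock: 20.0
position: [0.4647, -0.1069, 0.1615]
ee_rot: [-0.067, 0.998, 0.0, -0.001]
ft_force: [-0.2, 0.6, -0.5]
grip_width: 0.447
grasp_force: 0.0
box [0.5485 0.3309 0.093 ] (63.62981414794922, 34.7297248840332) 82.87498474121094
box [0.5151 0.136  0.093 ] (62.20106887817383, 34.380828857421875) 85.2363510131836
box [0.5477 0.3256 0.093 ] (63.63961410522461, 34.78965759277344) 81.8698959350586
box [0.5128 0.1324 0.093 ] (62.99757385253906, 34.6443977355957) 85.10090637207031
hover L 0.0 -0.001 0.006 -0.1409 0.4219 0.0016
```

View pics/side1.png

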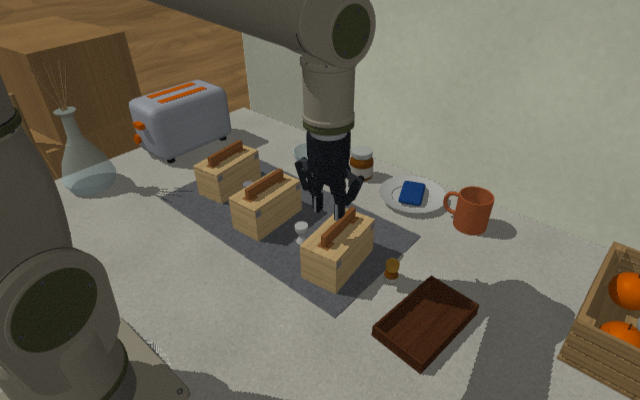

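The boxes look upright and in place, with the strips at (226,153), (266,184) and (338,226) and the tray clear. I'll check the shifts with the strip masks.

```bash
python3 - <<'E'
from h import *
for k in "01":
  T=cv2.imread(f"pics/top{k}.png")
  for w in blobs(mask(T,(5,155,45),(15,255,200)),(160,170,305,275),40,2):
    R=cv2.minAreaRect(w.astype(np.float32));b=cv2.boxPoints(R);b=b[np.argsort(b[:,1])]
    d=onz("top",b[:2].mean(0),.121)-onz("top",b[2:].mean(0),.121)
    print("strip",onz("top",R[0],.121).round(4),np.linalg.norm(d).round(4),np.arctan2(d[1],d[0]).round(4))
  S=cv2.imread(f"pics/side{k}.png")
  for g in blobs(mask(S,(5,155,40),(16,255,200)),(185,135,305,215),40,2):
    sa,sb=ext(g,1,-1.),ext(g,-1.,-.8);print(" side",onz("side",(sa+sb)/2,.121).round(4),sa,sb)
E
```

```text
strip [0.5473 0.3245 0.121 ] 0.1201 0.1182
strip [0.5133 0.1341 0.121 ] 0.1199 0.0584
 side [0.5458 0.3292 0.121 ] [240. 141.] [208. 157.]
 side [0.5119 0.1379 0.121 ] [280. 169.] [246. 189.]
strip [0.5469 0.3188 0.121 ] 0.1201 0.1242
strip [0.5119 0.1297 0.121 ] 0.12 0.0601
 side [0.544  0.3226 0.121 ] [241. 142.] [209. 158.]
 side [0.5097 0.1337 0.121 ] [281. 170.] [246. 190.]
```

The left and middle boxes moved only about 4–5 mm as the pinch centred them. Now I'll go to the middle of the left box's strip.

```bash
sed -i 's/L=(.548,.330,.128)/L=(.547,.329,.125)/' g.py; python3 - <<'E'
from g import *
row(pose("L",0,.16),"hover L")
row(pose("L",0,.098),"down L")
E
```

```text
hover L 0.0 -0.001 0.009 -0.1398 0.421 0.0016
down L 0.0 -0.001 0.009 -0.1399 0.421 0.0636
```

In the tool's units: 0.421 m / 0.75 = 0.5613, -0.14 m / 0.75 = -0.1867, 0.009 rad / 6.2832 = 0.0014.

```bash
echo '{"deltas":[[0, 0, 0.0014, -0.1867, 0.5613, 0, 0.45], [0, 0, 0.0014, -0.1867, 0.5613, 0, 0.45], [0, 0, 0.0014, -0.1867, 0.5613, 0, 0.45], [0, 0, 0.0014, -0.1867, 0.5613, 0, 0.45], [0, 0, 0.0014, -0.1867, 0.5613, 0, 0.45], [0, 0, 0.0014, -0.1867, 0.5613, 0, 0.45], [0, 0, 0.0014, -0.1867, 0.5613, 0, 0.45], [0, 0, 0.0014, -0.1867, 0.5613, 0, 0.45], [0, 0, 0.0014, -0.1867, 0.5613, 0, 0.45], [0, 0, 0.0014, -0.1867, 0.5613, 0.04, 0.45], [0, 0, 0.0014, -0.1867, 0.5613, 0.0667, 0.45], [0, 0, 0.0014, -0.1867, 0.5613, 0.0848, 0.45], [0, 0, 0.0014, -0.1867, 0.5613, 0.0848, 0.45]]}' > m.json && python3 jog.py m.json; echo '{"deltas":[[0, 0, 0, 0, 0, 0, 0], [0, 0, 0, 0, 0, 0, 0], [0, 0, 0, 0, 0, 0, 0], [0, 0, 0, 0, 0, 0, 0], [0, 0, 0, 0, 0, 0, 0]]}' > m.json && python3 jog.py m.json 70
```

```text
clock: 21.72
position: [0.5473, 0.3282, 0.098]
ee_rot: [-0.062, 0.998, -0.0, -0.001]
ft_force: [-0.7, 0.1, -0.8]
grip_width: 0.45
grasp_force: 0.0
clock: 22.35
position: [0.5483, 0.3292, 0.1]
ee_rot: [-0.062, 0.998, 0.0, 0.001]
ft_force: [-1.0, -1.5, 7.0]
grip_width: 0.122
grasp_force: 71.1
```

In the tool's units: -0.16 m / 0.75 = -0.2133, -0.155 m / 0.75 = -0.2067.

```bash
echo '{"deltas":[[0, 0, 0, 0, 0, -0.004, 0], [0, 0, 0, 0, 0, -0.0133, 0], [0, 0, 0, 0, 0, -0.0333, 0], [0, 0, 0, 0, 0, -0.0667, 0], [0, 0, 0, 0, 0, -0.1067, 0], [0, 0, 0, 0, 0, -0.1467, 0], [0, 0, 0, 0, 0, -0.1867, 0], [0, 0, 0, 0, 0, -0.2067, 0], [0, 0, 0, 0, 0, -0.2133, 0], [0, 0, 0, 0, 0, -0.2133, 0], [0, 0, 0, 0, 0, -0.2133, 0]]}' > m.json && python3 jog.py m.json; python3 ft.py; python3 - <<'E'
from g import *
B["T"]=(.482,-.332,-.095)
row(pose("T",0,.258),"high T")
E
```

```text
clock: 23.72
position: [0.5472, 0.3287, 0.2575]
ee_rot: [-0.063, 0.998, -0.001, -0.001]
ft_force: [-1.0, 0.3, -9.3]
grip_width: 0.126
grasp_force: 69.2
[-0.07 -0.21 -8.44] [-0.01   0.025  0.018] [0.5476 0.329  0.2588] 24.125
high T 0.0 -0.0 0.22 0.1476 -0.6476 0.0007
```

The force is 8.4 N, about 0.86 kg, so this is the full box. I'll carry it high over the others to above the tray.

The manual's scale: shifts go in shares of 0.75 m and turns go in shares of 2 pi rad. Converting my numbers, -0.648 m / 0.75 = -0.864, -0.642 m / 0.75 = -0.856, 0.22 rad / 6.2832 = 0.035.

```bash
echo '{"deltas":[[0, 0, 0.0016, 0.0067, -0.02, 0, 0], [0, 0, 0.0032, 0.0147, -0.0667, 0, 0], [0, 0, 0.0048, 0.0293, -0.1267, 0, 0], [0, 0, 0.008, 0.044, -0.1933, 0, 0], [0, 0, 0.0105, 0.0587, -0.26, 0, 0], [0, 0, 0.0132, 0.0747, -0.3267, 0, 0], [0, 0, 0.0159, 0.0893, -0.3933, 0, 0], [0, 0, 0.0186, 0.1053, -0.46, 0, 0], [0, 0, 0.0213, 0.12, -0.5267, 0, 0], [0, 0, 0.024, 0.1347, -0.5933, 0, 0], [0, 0, 0.0267, 0.1507, -0.66, 0, 0], [0, 0, 0.0294, 0.1653, -0.7267, 0, 0], [0, 0, 0.0318, 0.18, -0.7867, 0, 0], [0, 0, 0.0337, 0.1893, -0.8333, 0, 0], [0, 0, 0.0347, 0.1947, -0.856, 0, 0], [0, 0, 0.035, 0.1973, -0.864, 0, 0], [0, 0, 0.035, 0.1973, -0.864, 0, 0]]}' > m.json && python3 jog.py m.json; echo '{"deltas":[[0, 0, 0, 0, 0, 0.04, 0], [0, 0, 0, 0, 0, 0.08, 0], [0, 0, 0, 0, 0, 0.1133, 0], [0, 0, 0, 0, 0, 0.14, 0], [0, 0, 0, 0, 0, 0.1533, 0], [0, 0, 0, 0, 0, 0.1533, 0], [0, 0, 0, 0, 0, 0.1533, 0]]}' > m.json && python3 jog.py m.json; python3 - <<'E'
from g import *
from h import *
t=imaging.camera("top");s=imaging.camera("side");cv2.imwrite("pics/top2.png",t);cv2.imwrite("pics/side2.png",s)
cv2.imwrite("pics/ht.png",np.hstack([cv2.resize(t[170:290,380:500],(400,400)),cv2.resize(s[220:390,340:510],(400,400))]))
print(np.round(status.get_obs()["position"],4))
B["T"]=(.482,-.332,-.095);row(pose("T",0,.143),"now")
E
```

```text
clock: 26.25
position: [0.4818, -0.3317, 0.2587]
ee_rot: [0.047, 0.999, 0.0, 0.0]
ft_force: [-0.1, 0.1, -8.3]
grip_width: 0.125
grasp_force: 69.2
clock: 27.12
position: [0.4823, -0.3324, 0.1448]
ee_rot: [0.047, 0.999, -0.0, 0.001]
ft_force: [0.6, 0.1, -7.9]
grip_width: 0.12
grasp_force: 69.1
[ 0.4822 -0.3326  0.1447]
now -0.0 0.001 0.0 0.0003 0.0006 0.0017
```

View pics/ht.png

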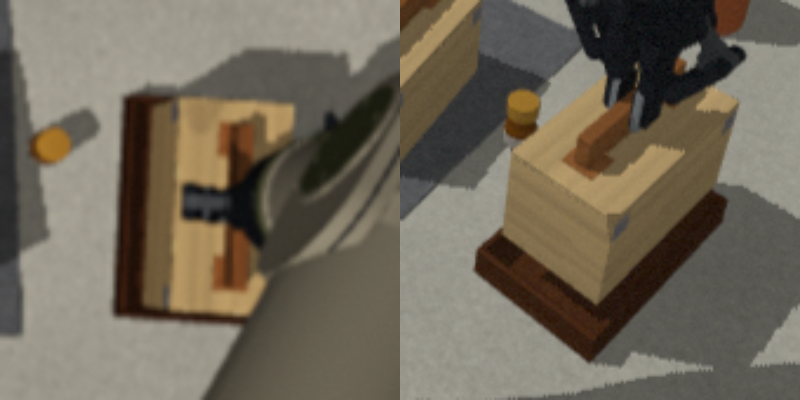

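The box hangs level over the tray, with its underside about 20 mm above the rim. I'll measure the box against the tray in both views.

```bash
python3 - <<'E'
from h import *
t=cv2.imread("pics/top2.png");s=cv2.imread("pics/side2.png")
m=mask(s,(14,60,40),(26,150,255));g=blobs(m,(375,235,500,360),300,1)[0]
fr,nl,bt,bl,br=ext(g,1,-.5),ext(g,-1,-.3),ext(g,0,1),ext(g,-1,.3),ext(g,1,.3)
print("side lid fr,nl",fr,nl,onz("side",fr,.1377)[:2],onz("side",nl,.1377)[:2],"ctr",((onz("side",fr,.1377)+onz("side",nl,.1377))/2)[:2])
for p in(bt,bl,br):print("bottom",p,onz("side",p,.0477)[:2])
print("bot ctr",((onz("side",bl,.0477)+onz("side",br,.0477))/2)[:2])
m=mask(t,(14,70,110),(26,150,255));w=blobs(m,(428,195,475,275),150,1)[0]
tl,blt,tr=ext(w,-1,-1),ext(w,-1,1),ext(w,.6,-1)
print("top lid tl,bl,tr",tl,blt,tr,[onz("top",p,.1377)[:2].round(4).tolist() for p in(tl,blt,tr)])
import sys
sys.argv=[""]
from g import *
B["T"]=(.482,-.332,-.095)
# predicted: lid half extents
x,y,w_=B["T"];u=np.array([np.cos(w_),np.sin(w_)]);v=np.array([-u[1],u[0]])
for n,a,b in(("tl",.08,.043),("bl",-.08,.043),("tr",.08,-.043)):print(n,(np.array([x,y])+a*u+b*v).round(4))
E
```

```text
side lid fr,nl [484. 264.] [388. 287.] [ 0.55723965 -0.38313095] [ 0.40378011 -0.28712357] ctr [ 0.48050988 -0.33512726]
bottom [424. 350.] [ 0.40098663 -0.36886025]
bottom [384. 320.] [ 0.40877639 -0.28402633]
bottom [481. 277.] [ 0.62066476 -0.36907663]
bot ctr [ 0.51472057 -0.32655148]
top lid tl,bl,tr [430. 203.] [432. 263.] [468. 202.] [[0.5573, -0.2878], [0.4081, -0.2857], [0.5572, -0.3836]]
tl [ 0.5657 -0.2968]
bl [ 0.4064 -0.2816]
tr [ 0.5576 -0.3824]
```

In the tool's units: 0.028 m / 0.75 = 0.0373, 0.02 m / 0.75 = 0.0267.

```bash
echo '{"deltas":[[0, 0, 0, 0, -0.0007, 0.008, 0], [0, 0, 0, 0, -0.0007, 0.016, 0], [0, 0, 0, 0, -0.0007, 0.0227, 0], [0, 0, 0, 0, -0.0007, 0.0267, 0], [0, 0, 0, 0, -0.0007, 0.0307, 0], [0, 0, 0, 0, -0.0007, 0.0347, 0], [0, 0, 0, 0, -0.0007, 0.0373, 0], [0, 0, 0, 0, -0.0007, 0.0373, 0]]}' > m.json && python3 jog.py m.json; python3 ft.py; python3 - <<'E'
from h import *
t=imaging.camera("top");s=imaging.camera("side");cv2.imwrite("pics/top3.png",t);cv2.imwrite("pics/side3.png",s)
cv2.imwrite("pics/low.png",np.hstack([cv2.resize(t[170:290,380:500],(400,400)),cv2.resize(s[250:380,360:490],(400,400))]))
E
```

```text
clock: 28.22
position: [0.4816, -0.3328, 0.1156]
ee_rot: [0.047, 0.999, 0.0, -0.0]
ft_force: [0.3, 0.0, -7.8]
grip_width: 0.121
grasp_force: 69.1
[-0.19 -0.12 -8.47] [-0.001  0.023 -0.01 ] [ 0.4817 -0.3329  0.1159] 28.625
```

View pics/low.png

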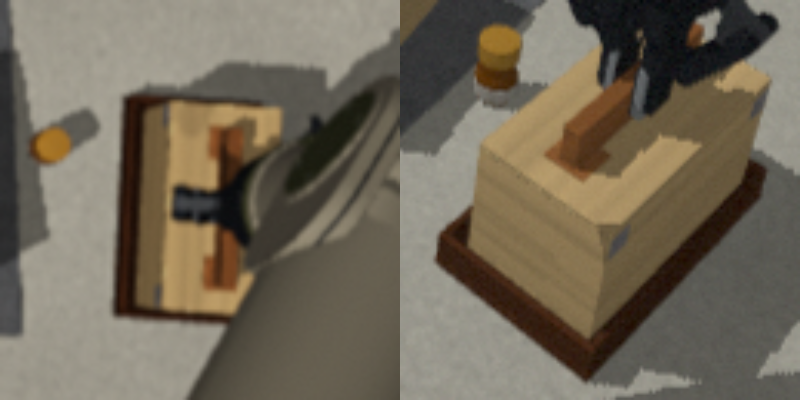

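The box is inside the rim, still fully suspended with no side force. I'll lower it the last 13 mm.

In the tool's units: 0.0115 m / 0.75 = 0.0153, 0.011 m / 0.75 = 0.0147.

```bash
echo '{"deltas":[[0, 0, 0, 0, 0, 0.0027, 0], [0, 0, 0, 0, 0, 0.0053, 0], [0, 0, 0, 0, 0, 0.008, 0], [0, 0, 0, 0, 0, 0.0107, 0], [0, 0, 0, 0, 0, 0.0133, 0], [0, 0, 0, 0, 0, 0.0147, 0], [0, 0, 0, 0, 0, 0.0153, 0], [0, 0, 0, 0, 0, 0.0153, 0]]}' > m.json && python3 jog.py m.json; python3 ft.py; echo '{"deltas":[[0, 0, 0, 0, 0, 0.0009, 0], [0, 0, 0, 0, 0, 0.0019, 0], [0, 0, 0, 0, 0, 0.0019, 0], [0, 0, 0, 0, 0, 0.0019, 0]]}' > m.json && python3 jog.py m.json;python3 ft.py
```

```text
clock: 29.72
position: [0.4817, -0.3329, 0.1043]
ee_rot: [0.047, 0.999, 0.0, 0.0]
ft_force: [-0.5, 0.3, -8.4]
grip_width: 0.121
grasp_force: 69.2
[ 0.4  -0.37 -8.32] [-0.014 -0.004  0.003] [ 0.4817 -0.3329  0.1043] 30.125
clock: 30.62
position: [0.4816, -0.3329, 0.1031]
ee_rot: [0.047, 0.999, 0.0, 0.0]
ft_force: [-3.4, 2.3, -2.7]
grip_width: 0.122
grasp_force: 69.9
[-4.31  2.57 -0.32] [ 0.537  0.796 -0.02 ] [ 0.4816 -0.3329  0.1031] 31.025
```

Contact: the floor is carrying the weight. I'll release, rise, and check.

In the tool's units: -0.2 m / 0.75 = -0.2667, -0.18 m / 0.75 = -0.24.

```bash
echo '{"deltas":[[0, 0, 0, 0, 0, 0, 0.14], [0, 0, 0, 0, 0, 0, 0.2], [0, 0, 0, 0, 0, 0, 0.3], [0, 0, 0, 0, 0, 0, 0.45], [0, 0, 0, 0, 0, 0, 0.45], [0, 0, 0, 0, 0, -0.04, 0.45], [0, 0, 0, 0, 0, -0.1067, 0.45], [0, 0, 0, 0, 0, -0.1733, 0.45], [0, 0, 0, 0.1067, 0, -0.24, 0.45], [0, 0, 0, 0.16, 0, -0.2667, 0.45], [0, 0, 0, 0.16, 0, -0.2667, 0.45], [0, 0, 0, 0.16, 0, -0.2667, 0.45]]}' > m.json && python3 jog.py m.json; python3 - <<'E'
from h import *
t=imaging.camera("top");s=imaging.camera("side")
cv2.imwrite("pics/end.png",np.hstack([cv2.resize(t[150:290,150:480],None,fx=1.2,fy=1.2),cv2.resize(s[130:380,170:500],(396,168))]) if 0 else np.vstack([cv2.resize(t[160:280,150:480],(660,240)),cv2.resize(s[130:380,170:500],(450,341))[:, :].copy() if 0 else cv2.resize(s[130:370,170:500],(660,350))]))
E
```

```text
clock: 32.52
position: [0.3623, -0.3215, 0.3034]
ee_rot: [0.047, 0.999, 0.0, 0.001]
ft_force: [0.9, 1.0, -0.9]
grip_width: 0.45
grasp_force: 0.0
```

View pics/end.png

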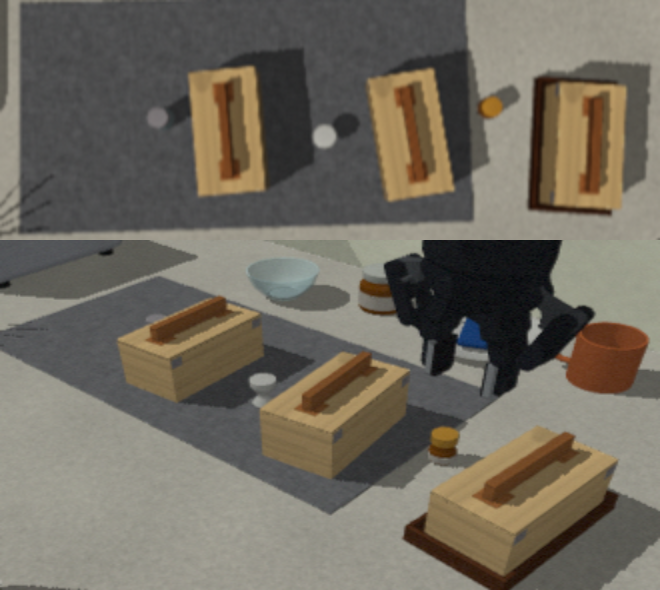

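The full box lies flat in the tray, top view about (580,145). The light boxes are at (228,130) and (410,133), and all the tableware is standing. Handing in.

```bash
python3 -c "
from workcell import manip, imaging, status
print(manip.hand_in())"
```

```text
the job is handed in; nothing more can be done
None
```

I lifted, weighed and let down all three boxes left to right, then set the full left box (about 0.86 kg) flat in the tray, let go, and handed in at about 33 s; the pinch shifted the left and middle boxes 4–5 mm during weighing, and I did not measure the right box's shift.

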